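# Free a stage plate held by two screws of opposite hand and put it in its case

### The arm

A 6-joint arm with a two-finger parallel gripper is mounted at the origin on the work surface; the furniture and walls round the work are solid. World frame = base frame: x ahead of the robot, y to its left, z up, the work surface at z = 0. Lengths are in m, angles in rad, forces in N, time in s.
With the tool pointing down it reaches from about 0.375 to 0.975 m from the base axis. Payload 3.8 kg.
Tool frame: the origin (TCP) lies at the very end of the fingers, on their centre line; the grasp point (between the pads) lies 19 mm behind it; z points along the fingers, y is the line along which they close (so a half turn about z gives the same grasp; the last joint's range is limited). The gripper opens to 85 mm and grips with 20 to 120 N. Pads are 22 mm wide; open, the fingers measure 114 mm over their backs; the gripper's body (76 mm by 85 mm) begins 54 mm behind the grasp point. The pads swing forward as they close: fully open they stand 13 mm farther back than shut.
Start: joints at [1.264, 0.264, 1.604, -0, 1.274, -0.037], TCP at [0.18, 0.651, 0.231] pointing down, gripper open.
Joint ranges: [-2.63, 2.63], [-0.94, 2.18], [0.31, 2.57], [-1.31, 4.45], [0, 2.66], [-2.55, 2.55]. Speed limits (rad/s): [2.57, 2.57, 3.14, 3.14, 3.14, 3.14].

### API

Orientations are given as a rotation vector (axis times angle).
In Python, from workcell import monitor, viewer, job gives the robot as it stands. The module is installed in compiled form; this text tells all that it offers.
- The arm moves only by the tool step_arm, never from a script. Its argument "series" is one flat list of numbers, 4 for each row, row after row: the shift along the tool's x, y, z in m, then the turn about the tool's z in rad. A call has 1 to 8 rows; each row is the pose to reach, as a shift and turn from the pose commanded when the call began, along the tool's axes at that moment; what a row does not reach only later rows make up. A row lasts 1/8 s, in which the tool goes at most 62.5 mm and 10.7 degrees, less where a joint would pass 70% of its speed; a pose out of reach is approached as far as the arm can. A call with a gripper value outside its range is refused whole. "gripper" is the opening, from 0 (shut) to 1 (fully open), set as the call begins (left out, the last holds). The fingers move at their own pace and stop on an object; "newtons" is the grip in N (left out, the last holds). Time passes only in rows, so rows that repeat a pose let the fingers close. It gives the time, the measured TCP pose, the force, the opening and the grip force at its end, in the units of the state.
- monitor.read_state(): the state, without advancing time (a new reading comes with each control period).
- viewer.read_camera(name): name is "side" or "top" or "wrist"; returns a dict with "image" (420x560x3 uint8, red, green, blue), "intrinsics" (3x3 intrinsics, pixels), "T" (4x4, takes a point from camera to world coordinates); the wrist camera has in their place "hand_eye" (4x4, takes a point from camera to tool coordinates, whose origin is the TCP and whose axes are the flange's). Camera axes: x right, y up, looking along -z (the intrinsics and any distortion apply to the point x, -y, -z); pixel columns grow to the right and rows downward; lengths in m; the calibration is good to about 2 mm. A picture is of the moment at which its call begins: read the wrist's pose just before it. There is no depth.
- job.finish_job(): hands the job in; it is judged then, once.
Trained networks look in a picture, given as the dict that the camera call returned (one of the last four; its "shot" number tells which), for a name from the list of things; names that differ only in an ending like _2 or _b are one class to them, and where a whole thing is asked for, a point or a joint stands for the part that bears it (a point fixed in the world has none). Each returns a list of dicts, best first, with "score" (0 to 1); they miss things now and then, are a little off and sometimes report something else, mostly with a low value. They report only what shows in the picture. A call takes as long as a camera call.
- viewer.boxes_of(picture, label): "extent" ([centre column, centre row, width, height] in pixels, round what is visible of it).
- viewer.spot_point(picture, label): "point" ([column, row] in pixels: a listed point, or the origin of a listed thing).
The state is a dict: "time": time; "q": joint angles; "joint_vel": joint speeds; "joint_torque": joint torques, N m; "tool_pos": TCP position; "tcp_rot": TCP orientation; "wrist_force": force on the tool from outside, world axes, zero at the start; "torque": the same for the moment, N m; "width": opening from 0.0 (shut) to 1.0 (fully open); "grip_force": force on a finger pad.
Only numpy, scipy, OpenCV 4.12 (cv2) and the standard library are available. Lean on these libraries where they do the work, as an engineer would, in place of code of your own. Each camera call takes 0.05 s, during which the arm holds its last target. There are 200 camera calls.

### The job

The stage plate of the inspection fixture has to go out for calibration. Loosen the two T-bar screws that lock it - one of them has a left-hand thread, nothing shows which, so feel each way which one gives - then draw the plate straight and level out of its channel by its red grip, and lay it flat down in the blue-floored foam pocket of the open black case, without tipping or dropping it and without disturbing the other things on the desk.

Things in the scene. Friction and masses are not known exactly. Their poses are not given: they have to be found in the camera images.
- screw_a (a joint): value of the first dog screw: 0 when home (its start), growing as it is loosened, whichever way that is, up to a stop at 2.4 rad (captive). Its pin is clear of the plate from 1.6 rad on. The screw rises 4 mm per rad. Turning takes about 0.12 N m; the wrong way it stands dead against its shoulder. It stays where it is left
- screw_b (a joint): value of the second dog screw: 0 when home (its start), growing as it is loosened, whichever way that is, up to a stop at 2.4 rad (captive). Its pin is clear of the plate from 1.6 rad on. The screw rises 4 mm per rad. Turning takes about 0.12 N m; the wrong way it stands dead against its shoulder. It stays where it is left
- bar_a (a point): middle of the black T-bar of the first dog screw, half-way up the bar, on the screw's vertical axis. Bar 60 mm long (this frame's x), 12 mm wide (y), 18 mm tall, 70 to 88 mm above the desk at the start, at any angle about the vertical; below it a thin neck, a brass bush (top 53 mm) and the bridge. z up
- bar_b (a point): middle of the black T-bar of the second dog screw, half-way up the bar, on the screw's vertical axis. Bar 60 mm long (this frame's x), 12 mm wide (y), 18 mm tall, 70 to 88 mm above the desk at the start, at any angle about the vertical; below it a thin neck, a brass bush (top 53 mm) and the bridge. z up
- fixture: low green and steel inspection fixture fixed to the desk, 110 x 172 mm; origin on the desk, z up. Its open front faces its own -x, about towards the robot; the stage plate comes out that way only. The screws stand on its bridge (top 45 mm above the desk) at x = 12 mm, y = +48 and -48 mm in its frame, either screw on either side; their pins enter pockets in the plate
- stage_handle (a point): middle of the graspable height of the red upright grip blade of the stage plate: blade 12 mm thick (this frame's x), 48 mm wide (y), standing 42 mm clear of the plate, its top 14 mm above this point, which is 58 mm above the desk at the start and 46 mm above the plate's under side. x points from the blade to the plate's rear: the plate is drawn along -x
- stage_middle (a point): middle of the stage plate: 80 mm (x, draw direction) x 140 mm (y) x 18 mm, 0.3 to 0.55 kg; this point is 9 mm above its under side; the grip is at x = -32 mm. z up. It starts with its under side 12 mm above the desk, in lipped rails with 1.5 mm of play at each side and 2 mm above; it must be pulled at least 65 mm before it can be lifted
- case_floor (a point): middle of the floor of the blue-floored pocket in the black foam insert of the open black case (126 x 213 mm, fixed), 21 mm above the desk. Pocket 92 mm along this frame's x, 156 mm along y, 9 mm deep, its rim 30 mm above the desk. x points to the hinge, 60 mm off, where the lid stands open leaning back, 150 mm tall: put the plate's grip on the side away from the lid. z up
- oiler: small brown dropper bottle, 33 mm across, 102 mm tall, standing between the fixture and the case; origin at the centre of its foot; to be left alone
- mug: dark mug, 82 mm across, 107 mm tall; origin under its centre; to be left alone
- water_bottle: clear drinking bottle, 60 mm across, 217 mm tall, standing; origin under its centre; to be left alone
- tape_roll: roll of masking tape lying flat, 104 mm across, 24 mm tall; origin under its centre; to be left alone
- micrometer: outside micrometer lying flat, 140 mm long, 14 mm tall; origin under its centre; to be left alone
- ring_gauge: knurled steel setting ring lying flat, 54 mm across, 18 mm tall; origin under its centre; to be left alone
- screwdriver: small red-handled screwdriver lying flat, 143 mm long, 11 mm thick; origin under its centre; to be left alone
- scissors: blue-handled scissors lying flat, 199 mm long, 9 mm thick; origin under their centre; to be left alone
- stage: the stage plate itself (see stage_middle); origin in the middle of its under side, same axes

How it is judged:
By the outcome, as a careful person would: the job done as asked, in the order asked, and still so for the second after the job is handed in, with the robot touching nothing.
It also fails if it takes over 69 s, if anything falls off the work surface, if the arm or the gripper's body presses on something with over 40 N, if the wrist force passes 120 N, or if a joint passes its speed limit or range.

## Working session

There is one attempt and no reset: what is moved stays moved. The work goes in short steps, Python scripts to look and compute and a tool call to move; the robot and the scene stay as the last step left them, time stands still between calls to the robot, and variables do not carry over. Pictures are saved under pics/ and viewed, at most 13 in all, crops included, and the job is handed in when it is done.

Besides the shell and the picture viewer there is one more tool, called after ">>>" by a JSON object that holds its "op" and its "data". step_arm: Moves the arm, as the interface text tells. Its arguments: {"type":"object","properties":{"series":{"type":"array"},"gripper":{"type":"number"},"newtons":{"type":"number"}},"required":["series"]}

```bash
mkdir -p pics; cat > h.py <<'E'
import numpy as np, cv2
from scipy.spatial.transform import Rotation as R
from workcell import monitor, viewer, job
def cam(n):
    s=monitor.read_state(); p=viewer.read_camera(n)
    if n=="wrist":
        W=np.eye(4); W[:3,:3]=R.from_rotvec(s["tcp_rot"]).as_matrix(); W[:3,3]=s["tool_pos"]
        p["Tw"]=W@p["hand_eye"]
    else: p["Tw"]=np.array(p["T"])
    return p
def ray(p,px):
    K=np.array(p["intrinsics"]); d=np.linalg.inv(K)@[px[0],px[1],1]
    d=p["Tw"][:3,:3]@[d[0],-d[1],-d[2]]; return p["Tw"][:3,3],d
def atz(p,px,z):
    o,d=ray(p,px); return o+d*(z-o[2])/d[2]
def proj(p,X):
    c=np.linalg.inv(p["Tw"])@np.append(X,1); u=np.array(p["intrinsics"])@[c[0],-c[1],-c[2]]; return u[:2]/u[2]
def save(p,f): cv2.imwrite("pics/"+f,cv2.cvtColor(p["image"],cv2.COLOR_RGB2BGR))
E
cat > a.py <<'E'
from h import *
np.set_printoptions(precision=4,suppress=True)
Z=dict(bar_a=.079,fixture=0,stage_handle=.058,stage_middle=.021,case_floor=.021,oiler=0,mug=0,water_bottle=0,tape_roll=0,micrometer=0,ring_gauge=0,screwdriver=0,scissors=0)
for n in ("top","side"):
    p=cam(n); save(p,n+".png"); print(n,p["Tw"][:3,3],[k for k in p])
    for k,z in Z.items():
        for r in viewer.spot_point(p,k)[:3]:
            if r["score"]>.2: print(k,round(r["score"],2),np.array(r["point"]),atz(p,r["point"],z))
s=monitor.read_state();print(s)
E
python3 a.py
```

```text
top [ 0.3944 -0.0626  1.5726] ['image', 'intrinsics', 'T', 'shot', 'Tw']
bar_a 0.66 [251.8 191.1] [0.5851 0.0774 0.079 ]
bar_a 0.54 [223.3 197.3] [0.5673 0.158  0.079 ]
fixture 0.91 [243.1 201.4] [0.5642 0.1104 0.    ]
fixture 0.25 [202.4 153.4] [0.7092 0.2349 0.    ]
stage_handle 0.73 [245.  207.6] [0.5401 0.0984 0.058 ]
stage_handle 0.52 [241.7 200.5] [0.5606 0.1081 0.058 ]
stage_middle 0.72 [243.3 199.5] [0.5676 0.1076 0.021 ]
oiler 0.66 [298.8 252.8] [ 0.4125 -0.0557  0.    ]
mug 0.66 [304.6 166.5] [ 0.6695 -0.0724  0.    ]
water_bottle 0.97 [347.6 159.8] [ 0.6898 -0.2008  0.    ]
tape_roll 0.68 [253.5 146. ] [0.7318 0.0812 0.    ]
tape_roll 0.59 [244.2 207.5] [0.546  0.1069 0.    ]
micrometer 0.56 [196.8 281.9] [0.3262 0.2436 0.    ]
ring_gauge 0.47 [162.4 233.9] [0.4668 0.3491 0.    ]
screwdriver 0.64 [206.3 152.5] [0.712  0.2232 0.    ]
scissors 0.65 [423.8 281.8] [ 0.3297 -0.4198  0.    ]
side [0.2225 0.7996 0.8933] ['image', 'intrinsics', 'T', 'shot', 'Tw']
bar_a 0.68 [224.1 256. ] [0.5625 0.1612 0.079 ]
bar_a 0.63 [227.8 226.4] [0.5977 0.0598 0.079 ]
fixture 0.97 [230.7 261
[... 705 characters left out ...]
0804 0.    ]
micrometer 0.61 [300.2 325.3] [0.3314 0.2364 0.    ]
ring_gauge 0.68 [232.9 348.9] [0.4586 0.3507 0.    ]
screwdriver 0.46 [169.7 279.8] [0.6946 0.2263 0.    ]
scissors 0.54 [355.6 172.9] [ 0.3278 -0.4147 -0.    ]
{'time': 1.4, 'q': array([ 1.2641,  0.2639,  1.604 ,  0.    ,  1.2737, -0.0369]), 'joint_vel': array([0.0006, 0.0008, 0.0021, 0.0003, 0.0019, 0.0003]), 'joint_torque': array([ -0.0011, -51.5064, -36.7705,  -0.0001,   0.0011,   0.    ]), 'tool_pos': array([0.1799, 0.6506, 0.2313]), 'tcp_rot': array([-0.4225, -3.113 , -0.    ]), 'wrist_force': array([-0.7651,  0.2132,  0.2026]), 'torque': array([ 0.0046,  0.0034, -0.0043]), 'grip_force': 0.0, 'width': 0.9984389774675796}
```

```bash
python3 -c "
import cv2
a=cv2.imread('pics/top.png')[120:300,150:430];b=cv2.imread('pics/side.png')[140:320,150:390]
cv2.imwrite('pics/c1.png',cv2.resize(a,None,fx=2.8,fy=2.8,interpolation=cv2.INTER_CUBIC))
cv2.imwrite('pics/c2.png',cv2.resize(b,None,fx=3.2,fy=3.2,interpolation=cv2.INTER_CUBIC))"
```

```text
(no output)
```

View pics/c1.png

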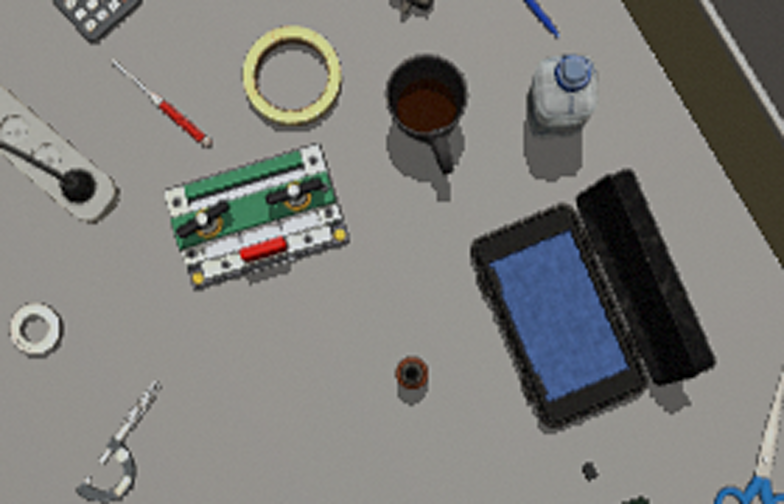

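View pics/c2.png

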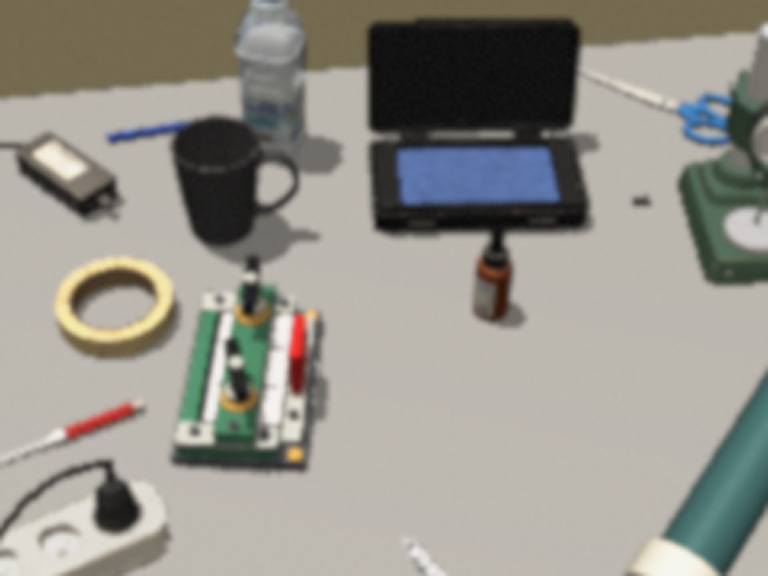

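```bash
cat >> h.py <<'E'
np.set_printoptions(precision=4,suppress=True)
def plan(xyz,yaw,s=None):
    "tool shift and turn from present pose to xyz with tool y at world yaw"
    s=s or monitor.read_state(); M=R.from_rotvec(s["tcp_rot"]).as_matrix()
    y0=np.arctan2(M[1,1],M[0,1]); d=M.T@(np.array(xyz)-s["tool_pos"])
    t=(y0-yaw+np.pi)%(2*np.pi)-np.pi
    print("shift",d,"turn",round(t,3),"rows",max(np.linalg.norm(d)/.0625,abs(t)/.187),"yaw0",round(y0,3),"q6",s["q"][5],"tilt z",M[:,2])
E
python3 -c "
from h import *
plan([.5,.12,.32],.28)
p=viewer.read_camera('wrist');print(p['hand_eye'],p['intrinsics'])"
```

```text
shift [-0.4499 -0.4261 -0.0887] turn 1.021 rows 10.01584228969576 yaw0 1.301 q6 -0.036901459387858056 tilt z [-0.  0. -1.]
[[ 0.0007  0.9524  0.3048  0.0778]
 [ 1.     -0.0007 -0.0002  0.0001]
 [ 0.      0.3048 -0.9524 -0.1422]
 [ 0.      0.      0.      1.    ]] [[345.0889   0.     282.5312]
 [  0.     345.0889 211.9047]
 [  0.       0.       1.    ]]
```

```bash
python3 -c "
from h import *
plan([.54,.18,.28],.28)"
```

```text
shift [-0.4725 -0.3576 -0.0487] turn 1.021 rows 9.512418258063876 yaw0 1.301 q6 -0.036914511682974785 tilt z [ 0.  0. -1.]
```

>>> {"op": "step_arm", "data": {"series": [-0.472,-0.358,-0.049,1.02,-0.472,-0.358,-0.049,1.02,-0.472,-0.358,-0.049,1.02,-0.472,-0.358,-0.049,1.02,-0.472,-0.358,-0.049,1.02,-0.472,-0.358,-0.049,1.02,-0.472,-0.358,-0.049,1.02,-0.472,-0.358,-0.049,1.02]}}

```text
time: 2.45
tool_pos: [0.4833, 0.2528, 0.2731]
tcp_rot: [1.888, 2.51, 0.002]
wrist_force: [0.4, 0.4, -0.2]
width: 0.999
grip_force: 0.0
```

```bash
python3 -c "
from h import *
plan([.54,.18,.28],.28)"
```

```text
shift [-0.0857  0.0343 -0.0069] turn 0.001 rows 1.4806726564520503 yaw0 0.281 q6 0.1551482987494641 tilt z [ 0.001   0.0006 -1.    ]
```

>>> {"op": "step_arm", "data": {"series": [-0.08,0.03,-0.006,0,-0.08,0.03,-0.006,0,-0.08,0.03,-0.006,0]}}

```text
time: 2.82
tool_pos: [0.5343, 0.1844, 0.2787]
tcp_rot: [1.892, 2.507, 0.0]
wrist_force: [-0.9, 1.0, -0.0]
width: 1.004
grip_force: 0.0
```

```bash
cat > b.py <<'E'
from h import *
p=cam("wrist"); save(p,"w1.png")
import pickle; pickle.dump(p,open("w1.pkl","wb"))
print(monitor.read_state()["tool_pos"])
for k,z in dict(bar_a=.079,fixture=0,stage_handle=.058,stage_middle=.021).items():
    for r in viewer.spot_point(p,k)[:3]:
        if r["score"]>.2: print(k,round(r["score"],2),np.array(r["point"]),atz(p,r["point"],z))
E
python3 b.py
```

```text
[0.5335 0.1855 0.2785]
bar_a 0.85 [303.4 209.5] [0.5635 0.1628 0.079 ]
bar_a 0.56 [300.7 294.4] [0.5898 0.0662 0.079 ]
bar_a 0.53 [417.4 177.9] [0.6643 0.2264 0.079 ]
fixture 0.8 [292.5 227.6] [0.5687 0.1131 0.    ]
stage_handle 0.92 [263.9 249.3] [0.5371 0.0989 0.058 ]
stage_middle 0.56 [291.6 235.2] [0.5677 0.1104 0.021 ]
```

View pics/w1.png

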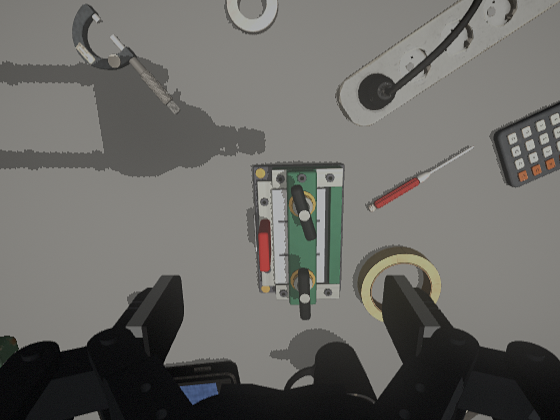

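```bash
python3 -c "
import cv2
a=cv2.imread('pics/w1.png')[155:330,240:360]
cv2.imwrite('pics/c3.png',cv2.resize(a,None,fx=3.4,fy=3.4,interpolation=cv2.INTER_CUBIC))"
```

```text
(no output)
```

View pics/c3.png

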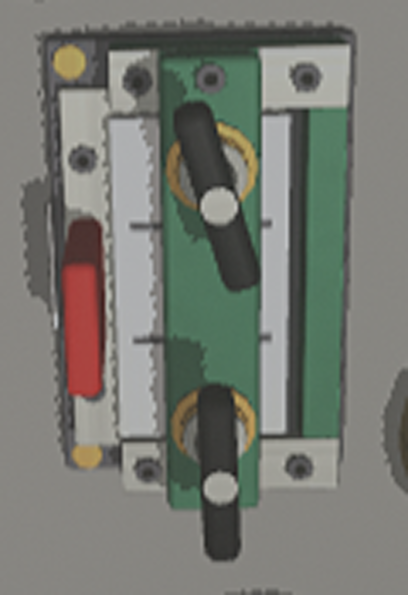

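```bash
cat > c.py <<'E'
from h import *
import pickle
p=pickle.load(open("w1.pkl","rb"))
f=lambda u,v,z: atz(p,(240+u/3.4,155+v/3.4),z)
for c,e1,e2 in (((219,206),(193,106),(243,286)),((220,488),(215,388),(224,556))):
    a,b=f(*e1,.088),f(*e2,.088); d=b-a
    print(f(*c,.089),(a+b)/2,"len",np.linalg.norm(d),"barang",np.arctan2(d[1],d[0]))
b1,b2=f(83,262,.072),f(83,395,.072);print("blade",(b1+b2)/2,np.linalg.norm(b1-b2),np.arctan2(*(b1-b2)[1::-1])-np.pi/2)
q=[f(112,50,.030),f(355,37,.030)]
for n in ("top","side"):
    P=cam(n);
    for k,z in dict(bar_a=.079,stage_handle=.058,case_floor=.021).items():
        for r in viewer.spot_point(P,k)[:2]: print(n,k,round(r["score"],2),atz(P,r["point"],z))
    P["Tw"]=P["Tw"]
    pickle.dump(P,open(n+".pkl","wb"))
E
python3 c.py
```

```text
[0.5649 0.1598 0.089 ] [0.5642 0.1618 0.088 ] len 0.058637431628415566 barang -1.0161733805733981
[0.5933 0.0681 0.089 ] [0.5919 0.0724 0.088 ] len 0.061705270469464 barang -1.2258779969820637
blade [0.5375 0.1021 0.072 ] 0.047006100923119014 0.26243784781208035
top bar_a 0.65 [0.5888 0.0729 0.079 ]
top bar_a 0.41 [0.5655 0.1662 0.079 ]
top stage_handle 0.59 [0.5467 0.0999 0.058 ]
top case_floor 0.67 [ 0.4832 -0.2017  0.021 ]
top case_floor 0.57 [ 0.414  -0.0532  0.021 ]
side bar_a 0.67 [0.6024 0.0579 0.079 ]
side bar_a 0.56 [0.5644 0.1619 0.079 ]
side stage_handle 0.72 [0.5393 0.0961 0.058 ]
side stage_handle 0.68 [0.5559 0.137  0.058 ]
side case_floor 0.84 [ 0.4743 -0.2077  0.021 ]
```

```bash
python3 -c "
from h import *
plan([.5645,.161,.13],.555)"
```

```text
shift [-0.0329  0.0231  0.1485] turn -0.274 rows 2.4618663065556365 yaw0 0.281 q6 0.010457761822070673 tilt z [ 0.0001 -0.     -1.    ]
```

>>> {"op": "step_arm", "data": {"series": [-0.033,0.023,0.148,-0.274,-0.033,0.023,0.148,-0.274,-0.033,0.023,0.148,-0.274,-0.033,0.023,0.148,-0.274,-0.033,0.023,0.148,-0.274], "gripper": 0.42, "newtons": 40}}

```text
time: 4.1
tool_pos: [0.5656, 0.1611, 0.1321]
tcp_rot: [1.527, 2.744, 0.002]
wrist_force: [-1.6, -0.3, 0.5]
width: 0.424
grip_force: 0.0
```

```bash
python3 -c "
from h import *
p=cam('wrist');save(p,'w2.png');plan([.5645,.161,.063],.555)
for z,c in((.088,(0,0,255)),):
  for X in ([.5649,.1598,.089],[.5933,.0681,.089]): print(proj(p,X))
s=monitor.read_state();print('tcp',proj(p,np.array(s['tool_pos'])))
for r in viewer.spot_point(p,'bar_a')[:3]: print(r,atz(p,r['point'],.079))
for r in viewer.spot_point(p,'stage_handle')[:1]: print(r,atz(p,r['point'],.058))"
```

```text
shift [ 0.0006 -0.0017  0.0698] turn 0.0 rows 1.116688750690847 yaw0 0.555 q6 -0.32001668563181773 tilt z [ 0.0035  0.001  -1.    ]
[279.863  243.6118]
[243.6179 373.1912]
tcp [283.1229 279.6741]
{'point': [275.3, 236.3], 'score': 0.93} [0.5622 0.1588 0.079 ]
{'point': [246.3, 359.0], 'score': 0.6} [0.5926 0.0709 0.079 ]
{'point': [199.4, 272.7], 'score': 0.56} [0.5355 0.1003 0.058 ]
```

View pics/w2.png

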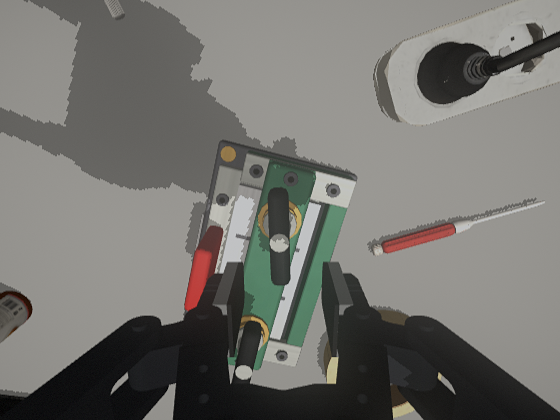

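>>> {"op": "step_arm", "data": {"series": [0.001,-0.002,0.03,0,0.001,-0.002,0.055,0,0.001,-0.002,0.0675,0,0.001,-0.002,0.0675,0,0.001,-0.002,0.0675,0]}}

```text
time: 4.88
tool_pos: [0.5634, 0.1608, 0.0644]
tcp_rot: [1.527, 2.744, 0.002]
wrist_force: [-0.3, -0.5, -0.0]
width: 0.42
grip_force: 0.0
```

>>> {"op": "step_arm", "data": {"series": [0,0,0,0,0,0,0,0,0,0,0,0,0,0,0,0], "gripper": 0, "newtons": 40}}

```text
time: 5.38
tool_pos: [0.5634, 0.1607, 0.0642]
tcp_rot: [1.527, 2.744, 0.002]
wrist_force: [0.3, -0.5, 6.6]
width: 0.134
grip_force: 39.2
```

>>> {"op": "step_arm", "data": {"series": [0,0,0,0.06,0,0,0,0.1,0,0,0,0.1]}}

```text
time: 5.75
tool_pos: [0.5635, 0.1608, 0.0646]
tcp_rot: [1.662, 2.664, 0.003]
wrist_force: [-0.6, 0.3, 7.0]
width: 0.133
grip_force: 38.9
```

```bash
python3 -c "
from h import *
s=monitor.read_state();print(s['torque'],s['wrist_force']);plan(s['tool_pos'],.555)"
```

```text
[0.029  0.1574 0.1746] [-0.5799  0.2806  6.9624]
shift [0. 0. 0.] turn -0.1 rows 0.5355258733358892 yaw0 0.455 q6 -0.21941607842130811 tilt z [ 0.0024  0.0006 -1.    ]
```

>>> {"op": "step_arm", "data": {"series": [0,0,-0.0004,0.1,0,0,-0.0008,0.2,0,0,-0.0008,0.2]}}

```text
time: 6.12
tool_pos: [0.5638, 0.1609, 0.0654]
tcp_rot: [1.921, 2.484, 0.004]
wrist_force: [0.6, 1.5, 7.1]
width: 0.133
grip_force: 38.9
```

```bash
cat > s.py <<'E'
from h import *
s=monitor.read_state();print(s['torque'],s['wrist_force']);plan(s['tool_pos'],.555)
p=cam('wrist');cv2.imwrite("pics/t%.2f.png"%s["time"],p["image"][160:420,150:410,::-1])
E
python3 s.py
```

```text
[ 0.0959 -0.047   0.074 ] [0.5721 1.4876 7.0844]
shift [0. 0. 0.] turn -0.301 rows 1.6085772128532736 yaw0 0.254 q6 -0.018853997717377557 tilt z [ 0.003   0.0009 -1.    ]
```

>>> {"op": "step_arm", "data": {"series": [0,0,-0.0007,0.17,0,0,-0.0014,0.34,0,0,-0.002,0.51,0,0,-0.0027,0.68,0,0,-0.0034,0.85,0,0,-0.0041,1.02,0,0,-0.0048,1.19,0,0,-0.0054,1.36]}}

```text
time: 7.18
tool_pos: [0.5652, 0.1602, 0.0709]
tcp_rot: [3.057, 0.717, 0.009]
wrist_force: [4.0, -2.0, 4.7]
width: 0.136
grip_force: 41.2
```

>>> {"op": "step_arm", "data": {"series": [0,0,-0.0007,0.17,0,0,-0.0014,0.34,0,0,-0.0018,0.45,0,0,-0.0018,0.45]}}

```text
time: 7.68
tool_pos: [0.5653, 0.1597, 0.0727]
tcp_rot: [3.141, 0.024, 0.009]
wrist_force: [4.3, -3.4, 5.1]
width: 0.13
grip_force: 38.9
```

```bash
python3 s.py; ls pics
```

```text
[-0.6783 -0.6084  0.0409] [ 4.3323 -3.3987  5.0831]
shift [0. 0. 0.] turn -2.11 rows 11.285764250610837 yaw0 -1.555 q6 1.791272173666748 tilt z [ 0.0059 -0.0008 -1.    ]
c1.png
c2.png
c3.png
side.png
t6.12.png
t7.67.png
top.png
w1.png
w2.png
```

>>> {"op": "step_arm", "data": {"series": [0,0,0,0,0,0,0,0,0,0,0,0,0,0,-0.04,0,0,0,-0.07,0,0,0,-0.07,0,0,0,-0.07,0], "gripper": 0.42}}

```text
time: 8.6
tool_pos: [0.5615, 0.1604, 0.14]
tcp_rot: [3.141, 0.025, -0.002]
wrist_force: [-0.1, -1.0, -0.9]
width: 0.417
grip_force: 0.0
```

```bash
python3 -c "
from h import *
s=monitor.read_state();print(s['tool_pos'],s['torque'],s['wrist_force'])
plan([.593,.0685,.13],.345);p=cam('wrist');save(p,'w3.png')"
```

```text
[0.5615 0.1604 0.14  ] [-0.0684 -0.0048 -0.0034] [-0.0895 -1.0418 -0.8569]
shift [0.03   0.0924 0.0099] turn -1.9 rows 10.159713370169468 yaw0 -1.555 q6 1.790358595452672 tilt z [-0.0015 -0.0003 -1.    ]
```

View pics/w3.png

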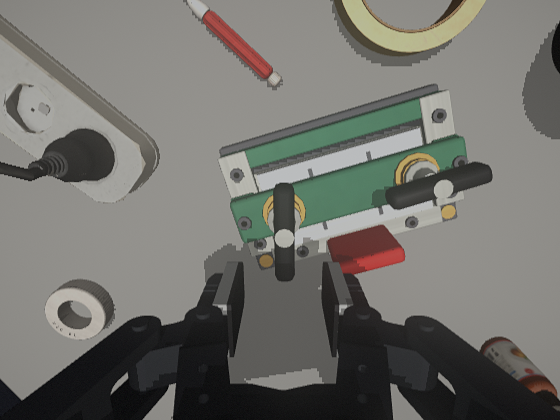

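```bash
python3 -c "
from h import *
p=cam('wrist')
print(atz(p,(443,189),.089),atz(p,(284,238),.0975))
a,b=atz(p,(391,197),.088),atz(p,(490,171),.088);print((a+b)/2,np.linalg.norm(b-a),np.arctan2(*(b-a)[1::-1]))
b=[atz(p,q,.072) for q in ((330,245),(393,228),(405,258),(342,274))];print(b)"
```

```text
[0.5928 0.0687 0.089 ] [0.5645 0.1594 0.0975]
[0.5954 0.0704 0.088 ] 0.05679391480311983 -1.2820767136082902
[array([0.5497, 0.1288, 0.072 ]), array([0.5623, 0.0887, 0.072 ]), array([0.5411, 0.0783, 0.072 ]), array([0.5286, 0.1194, 0.072 ])]
```

>>> {"op": "step_arm", "data": {"series": [0.01,0.03,0,-0.18,0.02,0.06,0,-0.36,0.03,0.092,0,-0.54,0.03,0.092,0,-0.72,0.03,0.092,0,-0.9,0.03,0.092,0,-1.08,0.03,0.092,0,-1.26,0.03,0.092,0,-1.44]}}

```text
time: 9.7
tool_pos: [0.5926, 0.0689, 0.1391]
tcp_rot: [-2.338, -2.096, 0.004]
wrist_force: [-0.4, 0.4, -0.0]
width: 0.419
grip_force: 0.0
```

>>> {"op": "step_arm", "data": {"series": [0,0,0.005,-0.18,0,0,0.01,-0.36,0,0,0.01,-0.44,0,0,0.01,-0.44,0,0,0.01,-0.44]}}

```text
time: 10.32
tool_pos: [0.5933, 0.0689, 0.1301]
tcp_rot: [-1.834, -2.549, 0.001]
wrist_force: [0.1, 0.8, 0.2]
width: 0.418
grip_force: 0.0
```

```bash
python3 -c "
from h import *
plan([.593,.0685,.064],.325)"
```

```text
shift [-0.0003 -0.0003  0.0661] turn -0.001 rows 1.0584028656808018 yaw0 0.324 q6 -0.24971302296954834 tilt z [-0.0014 -0.0001 -1.    ]
```

>>> {"op": "step_arm", "data": {"series": [0,0,0.03,0,0,0,0.055,0,0,0,0.066,0,0,0,0.066,0,0,0,0.066,0]}}

```text
time: 10.95
tool_pos: [0.5947, 0.069, 0.0661]
tcp_rot: [1.832, 2.55, 0.002]
wrist_force: [0.3, 0.6, 0.6]
width: 0.424
grip_force: 0.0
```

>>> {"op": "step_arm", "data": {"series": [0,0,0,0,0,0,0,0,0,0,0,0,0,0,0,0], "gripper": 0, "newtons": 40}}

```text
time: 11.45
tool_pos: [0.5928, 0.0684, 0.0662]
tcp_rot: [-1.832, -2.551, 0.003]
wrist_force: [-4.5, -1.9, 6.5]
width: 0.133
grip_force: 44.1
```

>>> {"op": "step_arm", "data": {"series": [0,0,0,-0.06,0,0,-0.0002,-0.1,0,0,-0.0004,-0.1]}}

```text
time: 11.82
tool_pos: [0.5928, 0.0684, 0.0666]
tcp_rot: [-1.702, -2.639, 0.003]
wrist_force: [-4.9, -1.4, 5.1]
width: 0.128
grip_force: 43.9
```

```bash
python3 s.py
```

```text
[-0.3227  0.8191 -0.0674] [-4.886  -1.3554  5.0977]
shift [0. 0. 0.] turn -0.13 rows 0.6944530246994363 yaw0 0.425 q6 -0.3511297769230459 tilt z [-0.002  -0.0008 -1.    ]
```

>>> {"op": "step_arm", "data": {"series": [0,0,-0.0007,-0.17,0,0,-0.0014,-0.34,0,0,-0.002,-0.51,0,0,-0.002,-0.51]}}

```text
time: 12.38
tool_pos: [0.5926, 0.0683, 0.0686]
tcp_rot: [-0.979, -2.983, 0.003]
wrist_force: [-5.2, -2.9, 6.2]
width: 0.127
grip_force: 44.2
```

```bash
python3 s.py
```

```text
[-0.3966  0.9937  0.0887] [-5.222  -2.881   6.2055]
shift [0. 0. 0.] turn 0.382 rows 2.0405391788524097 yaw0 0.937 q6 -0.8624406301690642 tilt z [-0.0024 -0.0011 -1.    ]
```

>>> {"op": "step_arm", "data": {"series": [0,0,-0.0007,-0.17,0,0,-0.0014,-0.34,0,0,-0.002,-0.51,0,0,-0.0027,-0.68,0,0,-0.0034,-0.85,0,0,-0.0041,-1.02,0,0,-0.0048,-1.19,0,0,-0.0054,-1.36]}}

```text
time: 13.42
tool_pos: [0.5926, 0.0679, 0.074]
tcp_rot: [1.12, -2.932, 0.001]
wrist_force: [-5.3, -3.3, 7.2]
width: 0.133
grip_force: 44.1
```

>>> {"op": "step_arm", "data": {"series": [0,0,-0.0004,-0.1,0,0,-0.0004,-0.1]}}

```text
time: 13.68
tool_pos: [0.5926, 0.0678, 0.0744]
tcp_rot: [1.259, -2.875, 0.001]
wrist_force: [-5.0, -3.3, 6.4]
width: 0.131
grip_force: 44.1
```

>>> {"op": "step_arm", "data": {"series": [0,0,0,0,0,0,0,0,0,0,0,0,0,0,-0.04,0,0,0,-0.07,0,0,0,-0.07,0,0,0,-0.07,0], "gripper": 0.42}}

```text
time: 14.55
tool_pos: [0.5933, 0.069, 0.1424]
tcp_rot: [1.258, -2.878, -0.001]
wrist_force: [-0.8, 0.0, 0.0]
width: 0.417
grip_force: 0.0
```

```bash
cat > d.py <<'E'
from h import *
s=monitor.read_state();print(s['tool_pos'],s['torque'],s['wrist_force'])
plan([.537,.1005,.16],.28);p=cam('wrist');save(p,'w4.png')
for k,z in dict(bar_a=.087,stage_handle=.058,stage_middle=.021,case_floor=.021).items():
    for r in viewer.spot_point(p,k)[:2]: print(k,round(r["score"],2),np.array(r["point"]),atz(p,r["point"],z))
E
python3 d.py
```

```text
[0.5933 0.069  0.1424] [-0.0005  0.0454  0.0418] [-0.7547  0.0329  0.0209]
shift [ 0.0151  0.0627 -0.0176] turn 2.115 rows 11.310695276515613 yaw0 2.395 q6 -2.3210661091099185 tilt z [-0.001 -0.    -1.   ]
bar_a 0.77 [279.1 233.6] [0.5944 0.0671 0.087 ]
bar_a 0.61 [305.2 371.9] [0.652  0.1561 0.087 ]
stage_handle 0.95 [376.9 197.1] [0.5353 0.1008 0.058 ]
stage_middle 0.83 [340.2 218.9] [0.5675 0.1096 0.021 ]
stage_middle 0.3 [374.8 197.8] [0.536  0.1146 0.021 ]
```

View pics/w4.png

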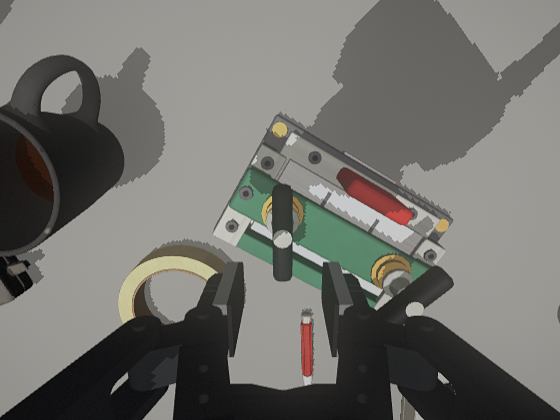

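```bash
python3 -c "
from h import *
plan([.5365,.101,.13],.295)"
```

```text
shift [0.0147 0.0632 0.0118] turn 2.1 rows 11.229855946686072 yaw0 2.395 q6 -2.3210812090305644 tilt z [-0.0025 -0.0002 -1.    ]
```

>>> {"op": "step_arm", "data": {"series": [0.015,0.03,0,0.18,0.015,0.063,0,0.36,0.015,0.063,0,0.54,0.015,0.063,0,0.72,0.015,0.063,0,0.9,0.015,0.063,0,1.08,0.015,0.063,0,1.26,0.015,0.063,0,1.44], "gripper": 0.5, "newtons": 90}}

```text
time: 15.8
tool_pos: [0.5369, 0.1007, 0.1425]
tcp_rot: [-0.961, -2.99, 0.001]
wrist_force: [-0.3, -0.1, -0.4]
width: 0.505
grip_force: 0.0
```

>>> {"op": "step_arm", "data": {"series": [0,0,0.005,0.18,0,0,0.012,0.36,0,0,0.012,0.54,0,0,0.012,0.66,0,0,0.012,0.66,0,0,0.012,0.66]}}

```text
time: 16.55
tool_pos: [0.5372, 0.1007, 0.1309]
tcp_rot: [-1.868, -2.525, 0.001]
wrist_force: [-0.2, 0.3, -0.7]
width: 0.498
grip_force: 0.0
```

```bash
cat > e.py <<'E'
from h import *
plan([.5365,.101,.040],.295);p=cam('wrist');save(p,'w5.png')
for X in ([.5645,.1596,.097],[.593,.0686,.097],[.5365,.101,.072]): print(proj(p,X))
for k,z in dict(bar_a=.087,stage_handle=.058).items():
    for r in viewer.spot_point(p,k)[:2]: print(k,round(r["score"],2),np.array(r["point"]),atz(p,r["point"],z))
E
python3 e.py
```

```text
shift [ 0.0005 -0.0005  0.0909] turn 0.002 rows 1.4538617224018335 yaw0 0.297 q6 -0.15727837064144698 tilt z [-0.0006 -0.0001 -1.    ]
[366.8545 162.2264]
[355.8916 321.5578]
[281.2959 231.9399]
bar_a 0.87 [359.9 158.7] [0.5631 0.1594 0.087 ]
stage_handle 0.74 [105.1 314.9] [ 0.435  -0.0029  0.058 ]
```

View pics/w5.png

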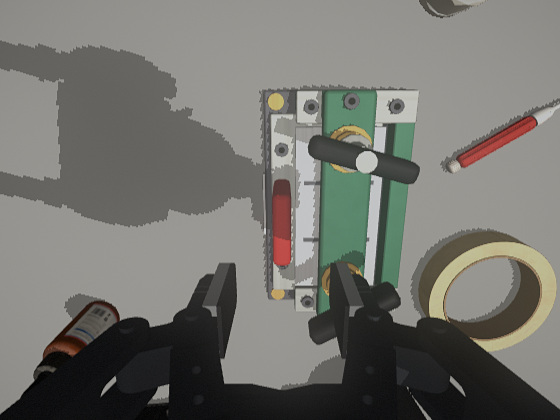

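>>> {"op": "step_arm", "data": {"series": [0.0005,-0.0005,0.03,-0.008,0.0005,-0.0005,0.06,-0.008,0.0005,-0.0005,0.08,-0.008,0.0005,-0.0005,0.0875,-0.008,0.0005,-0.0005,0.0875,-0.008,0.0005,-0.0005,0.0875,-0.008], "gripper": 0.3}}

```text
time: 17.45
tool_pos: [0.5378, 0.1012, 0.0448]
tcp_rot: [1.86, 2.53, 0.002]
wrist_force: [1.2, 0.4, 0.1]
width: 0.302
grip_force: 0.0
```

>>> {"op": "step_arm", "data": {"series": [0,0,0,0,0,0,0,0,0,0,0,0,0,0,0,0,0,0,0,0], "gripper": 0, "newtons": 60}}

```text
time: 18.08
tool_pos: [0.5377, 0.1012, 0.045]
tcp_rot: [1.86, 2.53, 0.002]
wrist_force: [-0.5, 0.5, 6.0]
width: 0.122
grip_force: 60.3
```

```bash
python3 s.py
```

```text
[-0.1016  0.2043 -0.0381] [-0.4677  0.5346  5.9731]
shift [0. 0. 0.] turn -0.252 rows 1.347465566439676 yaw0 0.303 q6 -0.16251843027330481 tilt z [ 0.002   0.0002 -1.    ]
```

>>> {"op": "step_arm", "data": {"series": [0,0,0,0,0,-0.004,0,0,0,-0.01,0,0,0,-0.016,0,0,0,-0.016,0,0], "newtons": 90}}

```text
time: 18.75
tool_pos: [0.5227, 0.0963, 0.0451]
tcp_rot: [1.859, 2.529, 0.004]
wrist_force: [2.1, 0.5, 7.1]
width: 0.127
grip_force: 89.5
```

```bash
python3 s.py
```

```text
[ 0.1014 -0.4851  0.004 ] [2.1182 0.4889 7.0876]
shift [0. 0. 0.] turn -0.252 rows 1.3481415463093294 yaw0 0.303 q6 -0.16747397015725798 tilt z [ 0.0035  0.0004 -1.    ]
```

>>> {"op": "step_arm", "data": {"series": [0,-0.01,0,0,0,-0.02,0,0,0,-0.03,0,0,0,-0.04,0,0,0,-0.05,0,0,0,-0.06,0,0,0,-0.06,0,0,0,-0.06,0,0]}}

```text
time: 19.8
tool_pos: [0.4636, 0.0781, 0.0443]
tcp_rot: [-1.861, -2.531, 0.0]
wrist_force: [0.5, 0.8, 11.1]
width: 0.124
grip_force: 90.0
```

```bash
python3 s.py; python3 - <<'E'
from h import *
import pickle
for n in ("top","side"):
    P=cam(n); save(P,n+"3.png"); pickle.dump(P,open(n+".pkl","wb"))
    for k,z in dict(case_floor=.021,stage_handle=.058,stage_middle=.021,oiler=0).items():
        for r in viewer.spot_point(P,k)[:2]: print(n,k,round(r["score"],2),r["point"],atz(P,r["point"],z))
a=cv2.imread("pics/top3.png")[170:300,230:420];cv2.imwrite("pics/c5.png",cv2.resize(a,None,fx=4.2,fy=4.2,interpolation=cv2.INTER_CUBIC))
E
```

```text
[ 0.2258 -0.7506 -0.0677] [ 0.5029  0.8399 11.0953]
shift [0. 0. 0.] turn -0.252 rows 1.3484154620080537 yaw0 0.303 q6 -0.18868749569757007 tilt z [-0.0002 -0.0002 -1.    ]
top case_floor 0.94 [350.8, 229.5] [ 0.4803 -0.2069  0.021 ]
top stage_middle 0.4 [222.5, 196.9] [0.5752 0.169  0.021 ]
top oiler 0.46 [298.3, 253.0] [ 0.4119 -0.0542  0.    ]
side case_floor 0.34 [256.9, 259.9] [0.4981 0.0969 0.021 ]
side stage_middle 0.67 [259.5, 255.5] [0.4972 0.0796 0.021 ]
side oiler 0.75 [301.7, 236.8] [ 0.4141 -0.0501  0.    ]
```

View pics/c5.png

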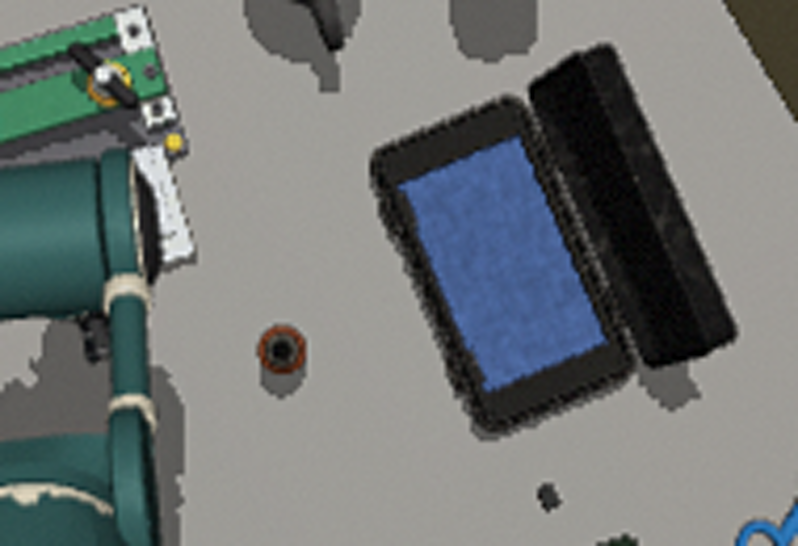

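```bash
python3 - <<'E'
from h import *
import pickle
P=pickle.load(open("top.pkl","rb"))
print("blade",atz(P,(150+264/2.8,120+248/2.8),.072))
im=P["image"][170:300,230:420].astype(int)
m=((im[...,2]-im[...,0]>40)&(im[...,2]>100)).astype(np.uint8)
m[:, :80]=0; m[:, 150:]=0
n,l,st,c=cv2.connectedComponentsWithStats(m); k=1+np.argmax(st[1:,4])
r=cv2.minAreaRect(np.argwhere(l==k)[:,::-1].astype(np.float32)+[230,170]) if 0 else cv2.minAreaRect((np.argwhere(l==k)[:,::-1]+np.array([230,170])).astype(np.float32))
b=cv2.boxPoints(r); 
W=np.array([atz(P,q,.021) for q in b]);print(b,W,W.mean(0),[np.linalg.norm(W[i]-W[i-1]) for i in range(4)])
for i in range(2): d=W[i+1]-W[i];print(np.arctan2(d[1],d[0]))
E
```

```text
blade [0.536  0.0989 0.072 ]
[[324.1724 214.069 ]
 [352.8965 201.7586]
 [374.     251.    ]
 [345.2759 263.3104]] [[ 0.5252 -0.1296  0.021 ]
 [ 0.5615 -0.2136  0.021 ]
 [ 0.4182 -0.2734  0.021 ]
 [ 0.3825 -0.1902  0.021 ]] [ 0.4719 -0.2017  0.021 ] [np.float64(0.1550550587533622), np.float64(0.0914889198598145), np.float64(0.15525100894289584), np.float64(0.09057911669155942)]
-1.1626953540465452
-2.745783745807711
```

>>> {"op": "step_arm", "data": {"series": [0,0,-0.003,0,0,0,-0.01,0,0,0,-0.025,0,0,0,-0.045,0,0,0,-0.07,0,0,0,-0.1,0,0,0,-0.13,0,0,0,-0.15,0]}}

```text
time: 21.35
tool_pos: [0.4638, 0.0783, 0.1955]
tcp_rot: [1.861, 2.531, 0.0]
wrist_force: [-0.3, 0.7, -4.2]
width: 0.122
grip_force: 88.1
```

```bash
python3 s.py; python3 -c "
from h import *
plan([.46,-.171,.19],-1.17)"
```

```text
[-0.0576  0.0627  0.0309] [-0.3464  0.7228 -4.2488]
shift [0. 0. 0.] turn -0.252 rows 1.3473090461968678 yaw0 0.303 q6 -0.1887117499361339 tilt z [ 0.0002 -0.     -1.    ]
shift [-0.2365 -0.0796  0.0079] turn 1.473 rows 7.8773444987189 yaw0 0.303 q6 -0.18868755574425783 tilt z [ 0.0043  0.0004 -1.    ]
```

>>> {"op": "step_arm", "data": {"series": [-0.01,-0.003,0,0.05,-0.03,-0.01,0,0.15,-0.055,-0.018,0,0.28,-0.08,-0.027,0,0.42,-0.11,-0.036,0,0.57,-0.14,-0.046,0,0.72,-0.17,-0.056,0,0.88,-0.195,-0.065,0,1.04]}}

```text
time: 22.4
tool_pos: [0.4584, -0.1284, 0.1917]
tcp_rot: [-2.875, -1.26, 0.005]
wrist_force: [0.8, 0.4, -2.7]
width: 0.122
grip_force: 88.0
```

>>> {"op": "step_arm", "data": {"series": [-0.0007,-0.025,0.001,0.13,-0.0013,-0.036,0.002,0.25,-0.0015,-0.042,0.003,0.35,-0.002,-0.044,0.004,0.41,-0.002,-0.044,0.005,0.433,-0.002,-0.044,0.005,0.433,-0.002,-0.044,0.005,0.433]}}

```text
time: 23.28
tool_pos: [0.4262, -0.0992, 0.1884]
tcp_rot: [-3.078, -0.625, 0.001]
wrist_force: [0.3, -0.1, -3.1]
width: 0.123
grip_force: 88.6
```

```bash
python3 -c "
from h import *
plan([.46,-.171,.19],-1.17);s=monitor.read_state();print(s['tool_pos'],s['wrist_force'],s['torque'])
import pickle
p=cam('wrist');save(p,'w6.png');pickle.dump(p,open('w6.pkl','wb'))"
```

```text
shift [ 0.0031  0.0793 -0.0017] turn 0.0 rows 1.2701901334264187 yaw0 -1.17 q6 0.8844479096115345 tilt z [-0.0007  0.0002 -1.    ]
[ 0.4262 -0.0992  0.1884] [ 0.2871 -0.1338 -3.0529] [ 0.1369 -0.0226  0.0372]
```

View pics/w6.png

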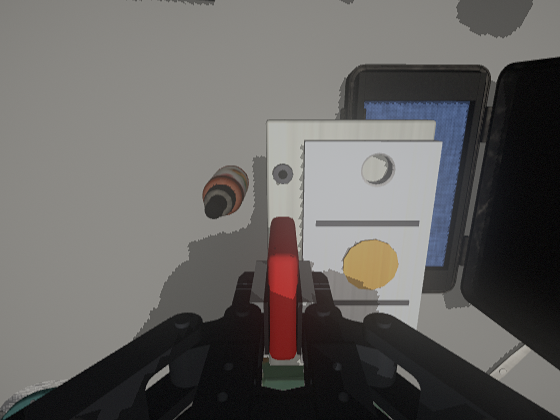

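```bash
python3 - <<'E'
from h import *
import pickle
p=pickle.load(open('w6.pkl','rb')); s=monitor.read_state()
M=R.from_rotvec(s['tcp_rot']).as_matrix(); t=np.array(s['tool_pos'])
for q in ((267,121),(435,122)): print("plate corner tool",M.T@(atz(p,q,t[2]-.015)-t))
for q in ((284,219),(284,358)): print("blade",M.T@(atz(p,q,t[2]+.027)-t))
for q in ((364,101),(475,101),(443,268)): print("pocket",atz(p,q,.021),atz(p,q,.030))
C=np.array([.4725,-.2005,.021]);a=-1.17;x=np.array([np.cos(a),np.sin(a),0]);y=np.array([-x[1],x[0],0])
for sx,sy in ((-1,1),(1,1),(1,-1)): print("expect",C+sx*.046*x+sy*.078*y, proj(p,C+sx*.046*x+sy*.078*y))
E
```

```text
plate corner tool [ 0.0698 -0.0069  0.015 ]
plate corner tool [0.0694 0.0672 0.015 ]
blade [ 0.0385  0.0005 -0.027 ]
blade [-0.0209  0.0006 -0.027 ]
pocket [ 0.5258 -0.1326  0.021 ] [ 0.525  -0.1307  0.03  ]
pocket [ 0.5629 -0.2198  0.021 ] [ 0.561  -0.2154  0.03  ]
pocket [ 0.4156 -0.2769  0.021 ] [ 0.418  -0.2709  0.03  ]
expect [ 0.5264 -0.1277  0.021 ] [359.2136  98.0407]
expect [ 0.5623 -0.2124  0.021 ] [467.1845  98.1262]
expect [ 0.4186 -0.2733  0.021 ] [441.4301 264.1435]
```

```bash
python3 - <<'E'
from h import *
import pickle
p=pickle.load(open('w6.pkl','rb'))
im=p["image"].astype(int)
m=(im[...,2]-im[...,0]>30)
for v in (104,110,116,150,200,240,260):
    u=np.where(m[v,340:500])[0]+340; print(v,u.min(),u.max(),atz(p,(u.max()+.5,v),.021),atz(p,(u.min()-.5,v),.03))
for u in (380,420,460): 
    v=np.where(m[60:290,u])[0]+60; print(u,v.min(),v.max(),atz(p,(u,v.min()-.5),.021),atz(p,(u,v.max()),.021))
C=np.array([.4725,-.2005,.021]);a=-1.17;x=np.array([np.cos(a),np.sin(a),0]);y=np.array([-x[1],x[0],0])
def loc(q): return (q-C)@x,(q-C)@y
for v in (110,150,200,240):
    u=np.where(m[v,340:500])[0]+340; print("right edge local",loc(atz(p,(u.max()+.5,v),.021)))
for u in (380,420,460):
    v=np.where(m[60:290,u])[0]+60; print("top edge local",loc(atz(p,(u,v.min()-.5),.021)))
v=110;u=np.where(m[v,340:500])[0]+340; print("left",loc(atz(p,(u.min()-.5,v),.030)))
E
```

```text
104 364 468 [ 0.5586 -0.216   0.021 ] [ 0.5227 -0.1314  0.03  ]
110 366 467 [ 0.5541 -0.2179  0.021 ] [ 0.5191 -0.1351  0.03  ]
116 366 466 [ 0.5495 -0.2198  0.021 ] [ 0.5148 -0.1373  0.03  ]
150 441 461 [ 0.5227 -0.2315  0.021 ] [ 0.5149 -0.21    0.03  ]
200 435 452 [ 0.4797 -0.2485  0.021 ] [ 0.4739 -0.2283  0.03  ]
240 429 446 [ 0.4428 -0.2644  0.021 ] [ 0.4378 -0.2432  0.03  ]
260 426 442 [ 0.4229 -0.2719  0.021 ] [ 0.4188 -0.251   0.03  ]
380 104 118 [ 0.5294 -0.1461  0.021 ] [ 0.5187 -0.1517  0.021 ]
420 102 118 [ 0.5442 -0.1768  0.021 ] [ 0.5323 -0.1836  0.021 ]
460 102 157 [ 0.5575 -0.2083  0.021 ] [ 0.5168 -0.2336  0.021 ]
right edge local (np.float64(0.047856802726421656), np.float64(0.06829665371394616))
right edge local (np.float64(0.04810451684727468), np.float64(0.034121456629548706))
right edge local (np.float64(0.04704249729684615), np.float64(-0.01211312230156707))
right edge local (np.float64(0.04728045923300139), np.float64(-0.05225848617143506))
top edge local (np.float64(-0.02790690242020144), np.float64(0.0735763958211684))
top edge local (np.float64(0.006129566696787474), np.float64(0.07523221279107734))
top edge local (np.float64(0.04030822197783156), np.float64(0.07525787468740901))
left (np.float64(-0.042000182639963385), np.float64(0.06842381705801368))
```

>>> {"op": "step_arm", "data": {"series": [0,0.01,0,0,0.001,0.03,0,0,0.001,0.05,0,0,0.002,0.07,0,0,0.002,0.081,0,0,0.002,0.081,0.02,0,0.002,0.081,0.05,0,0.002,0.081,0.07,0]}}

```text
time: 24.32
tool_pos: [0.4592, -0.173, 0.1172]
tcp_rot: [-3.078, -0.624, 0.002]
wrist_force: [-0.4, 0.4, -3.8]
width: 0.119
grip_force: 88.4
```

>>> {"op": "step_arm", "data": {"series": [0,0,0.02,0,0,0,0.035,0,0,0,0.04,0,0,0,0.04,0]}}

```text
time: 24.82
tool_pos: [0.4599, -0.173, 0.0787]
tcp_rot: [-3.079, -0.625, 0.0]
wrist_force: [-0.3, -0.1, -3.1]
width: 0.122
grip_force: 88.4
```

```bash
python3 - <<'E'
from h import *
s=monitor.read_state(); print(s['wrist_force']); plan([.4595,-.173,.0545],-1.17)
p=cam('wrist');save(p,'w7.png')
t=cam('top');cv2.imwrite("pics/top4.png",t["image"][:,:,::-1])
a=p["image"][:,:,::-1];b=cv2.resize(t["image"][190:280,310:390,::-1],None,fx=2.9,fy=2.9)
c=np.zeros((420,800,3),np.uint8);c[:,:560]=a;c[:b.shape[0],560:560+b.shape[1]]=b;cv2.imwrite("pics/c7.png",c)
E
```

```text
[-0.2943 -0.1013 -3.0909]
shift [-0.0004 -0.0001  0.0242] turn -0.0 rows 0.386947516971674 yaw0 -1.17 q6 0.7596373687597527 tilt z [-0.0002  0.0001 -1.    ]
```

View pics/c7.png

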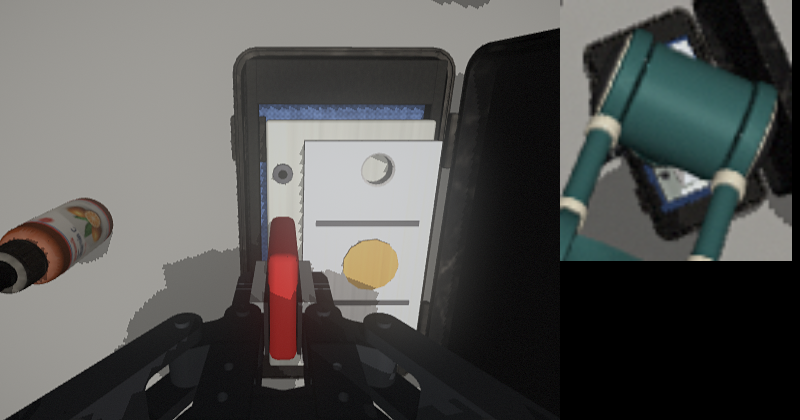

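```bash
python3 - <<'E'
from h import *
p=cam('wrist'); s=monitor.read_state()
M=R.from_rotvec(s['tcp_rot']).as_matrix(); t=np.array(s['tool_pos'])
im=p["image"].astype(int); m=(im[...,2]-im[...,0]>25)
for v in (110,114): 
    u=np.where(m[v,240:460])[0]+240; print(v,u.min(),u.max(),[(M.T@(atz(p,(k,v),.021)-t))[:2] for k in (u.min()-.5,u.max()+.5)])
for u in (290,340,400):
    v=np.where(m[80:125,u])[0]+80; print(u,v.min(),v.max(),[(M.T@(atz(p,(u,v.min()-.5),z)-t))[:2] for z in (.021,.03)])
u=np.where(m[220,240:300])[0]+240; print(u.min(),[(M.T@(atz(p,(u.min()-.5,220),z)-t))[:2] for z in (.021,.03)])
E
```

```text
110 259 422 [array([ 0.0736, -0.0134]), array([0.0736, 0.0782])]
114 258 421 [array([ 0.0714, -0.014 ]), array([0.0715, 0.0779])]
290 106 118 [array([0.076 , 0.0041]), array([0.076, 0.004])]
340 107 118 [array([0.0755, 0.032 ]), array([0.0756, 0.0305])]
400 106 119 [array([0.076 , 0.0654]), array([0.0761, 0.0624])]
260 [array([ 0.0087, -0.0141]), array([ 0.0118, -0.0135])]
```

>>> {"op": "step_arm", "data": {"series": [-0.0015,0,0.004,0,-0.0015,0,0.009,0,-0.0015,0,0.014,0,-0.0015,0,0.018,0,-0.0015,0,0.021,0,-0.0015,0,0.023,0,-0.0015,0,0.0245,0,-0.0015,0,0.0245,0]}}

```text
time: 25.98
tool_pos: [0.4586, -0.1735, 0.0543]
tcp_rot: [3.079, 0.625, 0.0]
wrist_force: [-0.1, -0.4, -2.7]
width: 0.121
grip_force: 88.6
```

>>> {"op": "step_arm", "data": {"series": [0,0,0.0008,0,0,0,0.0015,0,0,0,0.0015,0]}}

```text
time: 26.35
tool_pos: [0.4587, -0.1735, 0.0541]
tcp_rot: [3.079, 0.625, 0.0]
wrist_force: [-4.7, 2.4, 8.3]
width: 0.129
grip_force: 90.3
```

>>> {"op": "step_arm", "data": {"series": [0,0,-0.0008,0,0,0,-0.0008,0]}}

```text
time: 26.6
tool_pos: [0.4587, -0.1735, 0.054]
tcp_rot: [3.079, 0.625, 0.0]
wrist_force: [-2.1, 2.1, 5.5]
width: 0.122
grip_force: 89.9
```

>>> {"op": "step_arm", "data": {"series": [0,0,0,0,0,0,0,0,0,0,0,0,0,0,-0.01,0,0,0,-0.04,0,0,0,-0.09,0,0,0,-0.14,0,0,0,-0.14,0], "gripper": 0.45}}

```text
time: 27.6
tool_pos: [0.4621, -0.175, 0.1997]
tcp_rot: [3.072, 0.624, 0.015]
wrist_force: [0.5, -0.6, 0.5]
width: 0.454
grip_force: 0.0
```

>>> {"op": "step_arm", "data": {"series": [0,-0.05,0,0,0,-0.1,0,0,0,-0.1,0,0,0,-0.1,0,0]}}

```text
time: 28.1
tool_pos: [0.4195, -0.0815, 0.1934]
tcp_rot: [3.078, 0.627, 0.0]
wrist_force: [0.2, -0.8, -0.1]
width: 0.449
grip_force: 0.0
```

```bash
python3 - <<'E'
from h import *
p=cam('wrist');t=cam('side');tp=cam('top')
a=cv2.resize(p["image"],(400,300));b=cv2.resize(t["image"][140:290,200:400],(400,300));c=cv2.resize(tp["image"][120:300,180:420],(400,300));d=cv2.resize(t["image"],(400,300))
cv2.imwrite("pics/c8.png",np.vstack([np.hstack([a,b]),np.hstack([c,d])])[:,:,::-1])
s=monitor.read_state();print(s["tool_pos"],s["time"])
for k,z in dict(stage_handle=.067,stage_middle=.03,oiler=0).items():
    for P in (p,t,tp):
        for r in viewer.spot_point(P,k)[:1]: print(k,round(r["score"],2),atz(P,r["point"],z))
E
```

```text
[ 0.4199 -0.0822  0.1935] 28.25
stage_handle 0.79 [ 0.4637 -0.1842  0.067 ]
stage_handle 0.61 [ 0.4633 -0.1738  0.067 ]
stage_middle 0.91 [ 0.4712 -0.2045  0.03  ]
stage_middle 0.94 [ 0.4746 -0.2174  0.03  ]
stage_middle 0.79 [ 0.4691 -0.2019  0.03  ]
oiler 0.92 [ 0.4107 -0.0537  0.    ]
oiler 0.54 [ 0.4076 -0.057   0.    ]
oiler 0.55 [0.3306 0.2466 0.    ]
```

View pics/c8.png

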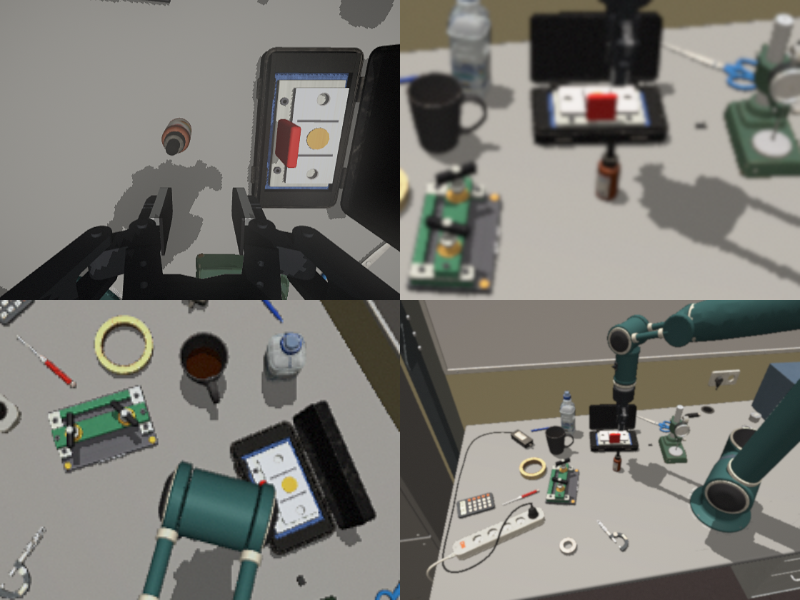

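The last picture shows the plate flat in the pocket with blue showing around it, the grip away from the lid, the oiler upright, and the gripper clear.

```bash
python3 -c "
from workcell import job; print(job.finish_job())"
```

```text
the job is handed in; nothing more can be done
None
```

I turned both screws about 2.1 rad loose (in opposite directions, one being left-hand), drew the plate out level and laid it flat in the blue pocket with its grip away from the lid; the final pictures show the other things undisturbed, and I handed the job in at about 28 s.

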